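# Square up and lock the lathe tool rest

## Robot

A 6-joint arm with a two-finger parallel gripper is mounted at the origin on the work surface. World frame = base frame: x ahead of the robot, y to its left, z up, the work surface at z = 0. Lengths are in mm, angles in rad, forces in N, time in s.
With the tool pointing down it reaches from about 250 to 775 mm from the base axis. Payload 4 kg.
Tool frame: the origin (TCP) lies between the finger pads; the fingertips stand r.tips_ahead ahead of it and the grasp point (between the pads) is the TCP (r.tips_ahead is the distance from the TCP to the fingertips, in mm); z points along the fingers, y is the line along which they close (so a half turn about z gives the same grasp; the last joint's range is limited). The gripper opens to 85 mm and grips with 20 to 120 N. Pads are 22 mm wide; open, the fingers measure 114 mm over their backs; the gripper's body (76 mm by 85 mm) begins 54 mm behind the grasp point. The pads swing forward as they close: fully open they stand 13 mm farther back than shut.
Start: joints at [1.113, 0.087, 1.371, -0, 1.684, -0.103], TCP at [191.08, 515.756, 250.341] pointing down, gripper open.
Joint ranges: [-3.1, 3.1], [-0.76, 2.03], [0.27, 2.55], [-1.08, 4.22], [0.17, 2.65], [-2.57, 2.57]. Speed limits (rad/s): [2.79, 2.79, 3.14, 3.14, 3.14, 3.14].

## Interface

Orientations are given as [roll, pitch, yaw] about the fixed x, y, z axes, in that order (R = Rz(yaw) Ry(pitch) Rx(roll)).
In Python, from station import r gives the robot as it stands.
- The arm moves only by the shell command python3 -m creep 'ROWS' [FORCE]. ROWS is JSON, a list that holds one entry, the list of rows, each a list of 5 numbers: the opening, from -1 (shut) to 1 (fully open), then the shift along the tool's x, y, z scaled (see below), then the turn about the tool's z scaled (see below). A call has 1 to 8 rows; each row shifts and turns the commanded pose from where the row before left it, along the tool's axes as they then stand; what a row does not reach is not made up. The controller multiplies each number of a shift by 60 mm and each number of a turn by 0.1 rad. A row lasts 1/8 s, in which the tool goes at most 62.5 mm and 10.7 degrees, less where a joint would pass 70% of its speed; a pose out of reach is approached as far as the arm can. A call with a number of a shift or a turn outside -1 to 1 is refused whole. A call with a gripper value outside its range is refused whole. The fingers move at their own pace and stop on an object; FORCE is the grip in N (left out, the last holds). Time passes only in rows, so rows that do not move let the fingers close. It gives the time, the measured TCP pose, the force, the opening and the grip force at its end, in the units of the state.
- r.sense(): the state, without advancing time (a new reading comes with each control period).
- r.camera(name): name is "scene" or "top"; returns the picture (400x640x3 uint8, blue, green, red); there is no depth.
- r.camera_info(name): a dict with "fx", "fy", "cx", "cy" (pixels), "world_from_camera" (4x4, takes a point from camera to world coordinates). Camera axes: x right, y up, looking along -z (the intrinsics and any distortion apply to the point x, -y, -z); pixel columns grow to the right and rows downward; lengths in mm; the calibration is good to about 2 mm. A picture is of the moment at which its call begins. camera_info takes no time and is no camera call.
- r.hand_in(): hands the job in; it is judged then, once.
Trained networks look in the newest picture that a camera, given by its name, has taken for a name from the list of things; names that differ only in an ending like _2 or _b are one class to them, and where a whole thing is asked for, a point or a joint stands for the part that bears it (a point fixed in the world has none). Each returns a list of dicts, best first, with "conf" (0 to 1); they miss things now and then, are a little off and sometimes report something else, mostly with a low value. They report only what shows in the picture. A call takes as long as a camera call.
- r.search_frame(camera, query): "location" ([x, y, z] in mm, in the coordinates of the camera as it stood for that picture, good to about 4 mm: the middle of the surface that is visible of it).
- r.spot_point(camera, query): "location" ([x, y, z] in mm, in the coordinates of the camera as it stood for that picture, good to about 4 mm: a listed point, or the origin of a listed thing).
The state is a dict: "time_s": time; "qpos": joint angles; "qd": joint speeds; "effort": joint torques, N m; "eef_pos": TCP position; "orientation": TCP orientation; "wrist_force": force on the tool from outside, world axes, zero at the start; "wrist_torque": the same for the moment, N m; "gripper_width": finger opening in mm; "grasp_force": force on a finger pad.
Only numpy, scipy, OpenCV 4.12 (cv2) and the standard library are available. Lean on these libraries where they do the work, as an engineer would, in place of code of your own. Each camera call takes 0.05 s, during which the arm holds its last target. There are 200 camera calls.

## Task

The blue tool rest of the wood lathe has been swung out of the way. Push its long arm with a fingertip until the rest stands parallel to the wood mounted between the centres, then push the orange locking lever below it clockwise (seen from above) all the way to its stop, leaving the rest parallel. Do not bump the mounted wood or disturb the things lying on the bench.

Things in the scene. Friction and masses are not known exactly. Their poses are not given: they have to be found in the camera images.
- lathe: White bench wood lathe, fixed. Origin on the bench under the spindle axis, midway along the mounted wood. y runs along the spindle axis to the headstock (white box from y = 240 mm, 275 mm high; spindle from 146 mm), x points away from the robot. Bed 110 mm wide, 100 mm high. Tailstock from y = -140 to -420 mm, up to 255 mm high.
- blank: Round piece of light wood mounted between the centres, 285 mm long, at most 44 mm thick; origin at its middle on the spindle axis, 210 mm above the bench. y along its length. It does not turn. Not to be bumped.
- banjo: White holder of the tool rest, clamped on the bed, sometimes a little askew. Origin on the bench under the rest's pivot; x points away from the robot. Its bar is 42 mm wide, from x = -95 to 120 mm, top 125 mm above the bench. A round socket 42 mm across, top 153 mm, carries the rest.
- rest_pivot (a point): Point on the vertical pivot axis of the blue tool rest, at mid height of its bar, 185 mm above the bench. It stands on the robot's side of the wood, 68 mm from the spindle axis. Its axes turn with the rest.
- rest_tip (a point): Middle of the end of the rest's long arm, 120 mm from the pivot. Bar: 140 mm long (20 mm lie behind the pivot), 18 mm thick, 170 to 200 mm above the bench. y points from pivot to tip; parallel = the same way as the lathe's y. Starts 0.3 to 1.3 rad anticlockwise from that (from above), tip towards the robot. Stiff (0.15 N m), stays where left, turns at least 0.08 rad past parallel.
- lever_pivot (a point): Point on the vertical axis of the orange locking lever, at the height of its bar, 146 mm above the bench, on top of the holder 60 mm from the rest's pivot on the robot's side. Dark hub 26 mm across, top 155 mm high.
- lever_tip (a point): Centre of the ball (18 mm) at the end of the orange lever, 85 mm from its pivot, 146 mm above the bench. The lever is a round bar 12 mm thick. At the start it points roughly to the robot; at the stop it points nearly along the lathe's y axis, beside the rest.
- clamp_lever (a joint): Angle of the orange lever in rad: 0 = loose, grows clockwise seen from above, 1.5 = locked, at its stop. Starts between 0 and 0.5, turns stiffly (0.12 N m), stays where left. Locked or not, the rest can still be pushed out of line.
- chisel: Turning chisel with a dark wooden handle lying on the bench between robot and lathe, 300 mm long, 32 mm thick; x from handle to blade, the origin 110 mm from the handle's end, on the bench. To be left alone.
- wax_jar: Amber jar with a steel lid, 60 mm across, 75 mm tall, upright on the bench; origin at the centre of its underside. To be left alone.
- spare_blank: Square stick of light wood, 160 x 36 x 36 mm, lying on the bench; origin at the centre of its underside, x along it. To be left alone.

How it is judged:
By the outcome, as a careful person would: the job done as asked, in the order asked, and still so for the second after the job is handed in, with the robot touching nothing.
It also fails if it takes over 53 s, if anything falls off the work surface, if the arm or the gripper's body presses on something with over 40 N, if the wrist force passes 120 N, or if a joint passes its speed limit or range.

## Working session

There is one attempt and no reset: what is moved stays moved. The work goes in short steps, Python scripts to look and compute and a shell command to move; the robot and the scene stay as the last step left them, time stands still between calls to the robot, and variables do not carry over. Pictures are saved under pics/ and viewed, at most 10 in all, crops included, and the job is handed in when it is done.

```bash
ls; mkdir -p pics
cat > h.py <<'E'
import numpy as np, cv2
from station import r
def w(cam,p):
    M=np.array(r.camera_info(cam)["world_from_camera"]); return (M@np.r_[p,1])[:3]
def spot(cam,names):
    for n in names:
        for d in r.spot_point(cam,n)[:2]:
            print(cam,n,round(d["conf"],2),w(cam,d["location"]).round(0))
E
python3 - <<'E'
from h import *
s=r.sense(); print(s, r.tips_ahead)
for c in ("scene","top"):
    im=r.camera(c); cv2.imwrite(f"pics/{c}0.png",im)
    spot(c,["rest_pivot","rest_tip","lever_pivot","lever_tip","lathe","blank","banjo","chisel","wax_jar","spare_blank"])
E
```

```text
pics
{'time_s': 0.0, 'qpos': array([ 1.11288767e+00,  8.79549416e-02,  1.37224664e+00, -1.11157352e-05,
        1.68357311e+00, -1.03084079e-01]), 'qd': array([ 0.00288928,  0.0012137 ,  0.00098221,  0.00257924, -0.00142062,
        0.00259947]), 'effort': array([-4.50318348e-04, -3.51866877e+01, -3.13272572e+01, -1.87639162e-04,
        1.06582177e-02, -1.13237317e-05]), 'eef_pos': array([190.88640343, 515.33936716, 249.14295291]), 'orientation': array([-3.13942106e+00, -2.13545869e-04,  2.78676661e+00]), 'wrist_force': array([0.15550789, 0.59800227, 0.31937211]), 'wrist_torque': array([-0.01399263,  0.01792327,  0.03790112]), 'grasp_force': 0.0, 'gripper_width': 85.53233393326467} 19.0
scene rest_pivot 0.87 [627. -14. 185.]
scene rest_tip 0.74 [568.  83. 184.]
scene lever_pivot 0.53 [567.  -5. 147.]
scene lever_pivot 0.2 [487.  22. 145.]
scene lever_tip 0.62 [487.  18. 144.]
scene lathe 0.92 [696.  11.  -3.]
scene blank 0.88 [701.  15. 209.]
scene blank 0.58 [436. 334.  -0.]
scene banjo 0.79 [625. -17.   2.]
scene chisel 0.87 [383. -17.  -2.]
scene chisel 0.24 [485.  18. 147.]
scene wax_jar 0.65 [436. 336.  -0.]
scene spare_blank 0.7 [ 415. -277.   -3.]
top rest_pivot 0.95 [624. -22. 185.]
top rest_tip 0.63 [563.  87. 182.]
top lever_pivot 0.55 [563.  -7. 148.]
top lever_tip 0.79 [483.  14. 144.]
top blank 0.61 [699.   9. 208.]
top banjo 0.62 [627. -18.  -1.]
top wax_jar 0.67 [439. 340.   2.]
top wax_jar 0.41 [ 414. -283.    2.]
top spare_blank 0.79 [ 416. -283.   -1.]
```

View pics/top0.png

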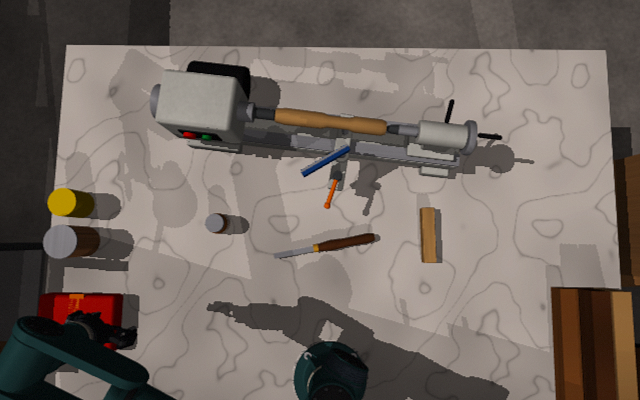

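View pics/scene0.png

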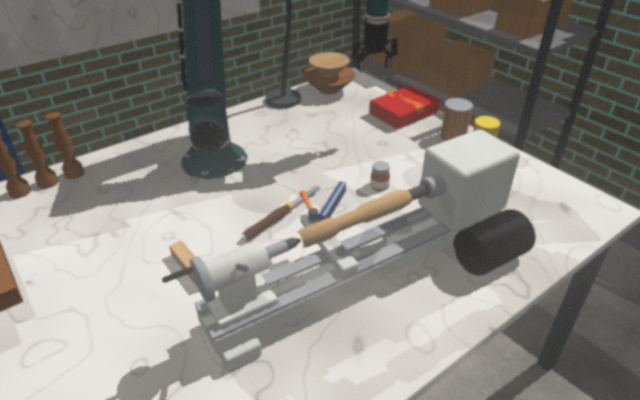

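The top view shows the blank at (275,115)-(385,127), the blue rest from (350,148) to its tip at (303,174), and the orange lever from (337,178) to its ball at (328,206). The chisel lies at (275,254)-(378,238). Next I'll fit these axes by colour.

```bash
cat >> h.py <<'E'
def ray(cam,uv,z):
    I=r.camera_info(cam); M=np.array(I["world_from_camera"]); uv=np.atleast_2d(uv).astype(float)
    d=np.c_[(uv[:,0]-I["cx"])/I["fx"],-(uv[:,1]-I["cy"])/I["fy"],-np.ones(len(uv))]@M[:3,:3].T
    return M[:3,3]+d*((z-M[2,3])/d[:,2])[:,None]
def seg(im,lo,hi,box):
    x0,y0,x1,y1=box; m=cv2.inRange(cv2.cvtColor(im,cv2.COLOR_BGR2HSV),lo,hi); k=np.zeros_like(m); k[y0:y1,x0:x1]=m[y0:y1,x0:x1]
    n,L,st,_=cv2.connectedComponentsWithStats(k); i=1+np.argmax(st[1:,4]); v,u=np.where(L==i); return np.c_[u,v]
def line(cam,uv,z):
    P=ray(cam,uv,z)[:,:2]; c=P.mean(0); d=np.linalg.svd(P-c,full_matrices=False)[2][0]; d=d*(1 if d[1]>0 else -1)
    t=(P-c)@d; return c.round(1), (-np.arctan2(d[0],d[1])).round(4), (c+d*t.min()).round(1),(c+d*t.max()).round(1),len(P)
def look(name):
    im=r.camera("top"); cv2.imwrite(f"pics/{name}.png",im)
    for n,lo,hi,b,z in (("blank",(8,90,90),(25,255,255),(255,95,392,140),210),("rest",(100,120,40),(125,255,255),(240,120,380,200),200),("lever",(3,170,120),(20,255,255),(280,140,360,230),148)):
        try: print(n,*line("top",seg(im,lo,hi,b),z))
        except Exception as e: print(n,e)
E
python3 - <<'E'
from h import *
look("a"); print(np.array(r.camera_info("top")["world_from_camera"]).round(3), r.camera_info("top")["fx"])
im=cv2.imread("pics/top0.png"); cv2.imwrite("pics/crop.png",cv2.resize(im[60:270,140:480],None,fx=2.3,fy=2.3,interpolation=cv2.INTER_CUBIC))
E
```

```text
blank [699.1  15.6] -0.111 [ 682.6 -131.8] [714.7 155.5] 1512
rest [596.6  20.2] 0.5364 [631.1 -37.9] [560.8  80.3] 240
lever [515.3   7.2] 1.2432 [554.9  -6.2] [479.3  19.5] 107
[[ 1.700000e-02  9.930000e-01 -1.140000e-01  3.932140e+02]
 [-1.000000e+00  1.500000e-02 -1.400000e-02  2.935600e+01]
 [-1.200000e-02  1.140000e-01  9.930000e-01  1.288954e+03]
 [ 0.000000e+00  0.000000e+00  0.000000e+00  1.000000e+00]] 428.9081121658587
```

View pics/crop.png

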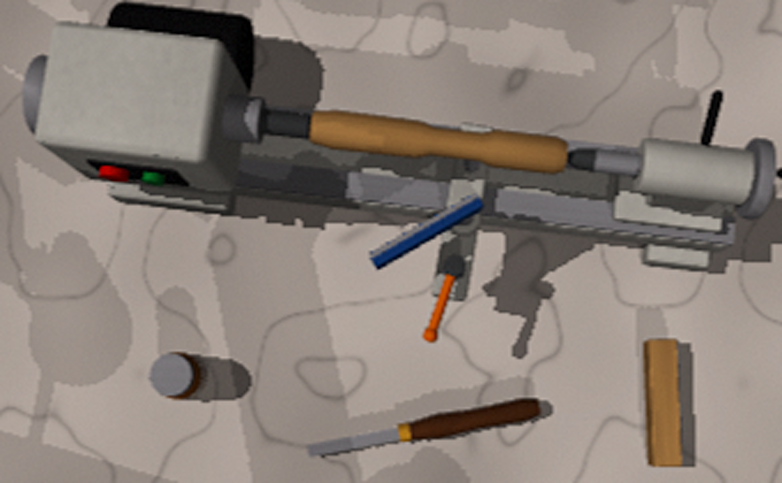

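The fits agree with the given sizes: the pivot is about 70 mm from the spindle axis and the blank measures about 289 mm. The lathe is yawed -0.111 rad and the rest 0.54 rad. Next I shut the gripper, align the tool with the lathe and travel.

```bash
python3 -m creep '[[[-1,0,0,0,-0.8],[-1,0,0,0,-0.8],[-1,0,0,0,-0.8],[-1,-0.5,-0.55,0,0],[-1,-0.5,-0.55,0,0],[-1,-0.5,-0.55,0,0],[-1,-0.5,-0.55,0,0],[-1,0,0,0,0]]]'; python3 -c "
from station import r;print(r.tips_ahead)"
```

```text
time_s: 2.15
eef_pos: [296.6, 369.1, 250.6]
orientation: [3.141, 0.001, 3.022]
wrist_force: [0.2, -0.0, 0.0]
gripper_width: -0.1
grasp_force: 0.0
19.0
```

```bash
python3 -m creep '[[[-1,-0.55,-0.6,0,0],[-1,-0.55,-0.6,0,0],[-1,-0.55,-0.6,0,0],[-1,-0.55,-0.6,0,0],[-1,-0.55,-0.6,0,0],[-1,-0.55,-0.6,0,0],[-1,-0.55,-0.6,0,0],[-1,-0.5,-0.5,0,0]]]'; python3 -m creep '[[[-1,0,0,0.4,0],[-1,0,0,0.4,0],[-1,0,0,0,0]]]'
```

```text
time_s: 3.15
eef_pos: [523.2, 60.3, 250.3]
orientation: [3.141, 0.0, 3.027]
wrist_force: [0.6, -0.1, 0.2]
gripper_width: 0.0
grasp_force: 0.0
time_s: 3.52
eef_pos: [521.0, 61.6, 199.8]
orientation: [-3.141, -0.005, 3.028]
wrist_force: [0.5, 0.1, 0.3]
gripper_width: 0.1
grasp_force: 0.0
```

```bash
python3 -m creep '[[[-1,-0.2,0.1,0,0],[-1,-0.2,0.1,0,0],[-1,-0.2,0.1,0,0],[-1,-0.2,0.1,0,0],[-1,-0.2,0.1,0,0],[-1,-0.2,0.1,0,0],[-1,0,0,0,0]]]'
python3 - <<'E'
from h import *
look("b"); spot("top",["rest_pivot","rest_tip"]); im=cv2.imread("pics/b.png"); cv2.imwrite("pics/bc.png",cv2.resize(im[60:270,200:460],None,fx=2.8,fy=2.8,interpolation=cv2.INTER_CUBIC))
E
```

```text
time_s: 4.4
eef_pos: [599.0, 88.6, 201.8]
orientation: [3.141, 0.001, 3.027]
wrist_force: [0.2, -0.2, 0.4]
gripper_width: -0.2
grasp_force: 0.0
blank [691.3 -56.6] -0.1104 [ 682.9 -132.4] [700.7  29. ] 831
rest [618.9  -4.5] 0.025 [619.7 -38.5] [618.1  28.6] 140
lever [515.5   6.7] 1.2601 [555.8  -6.3] [478.9  18.4] 114
top rest_pivot 0.67 [483.  13. 145.]
top rest_pivot 0.56 [625. -23. 186.]
```

View pics/bc.png

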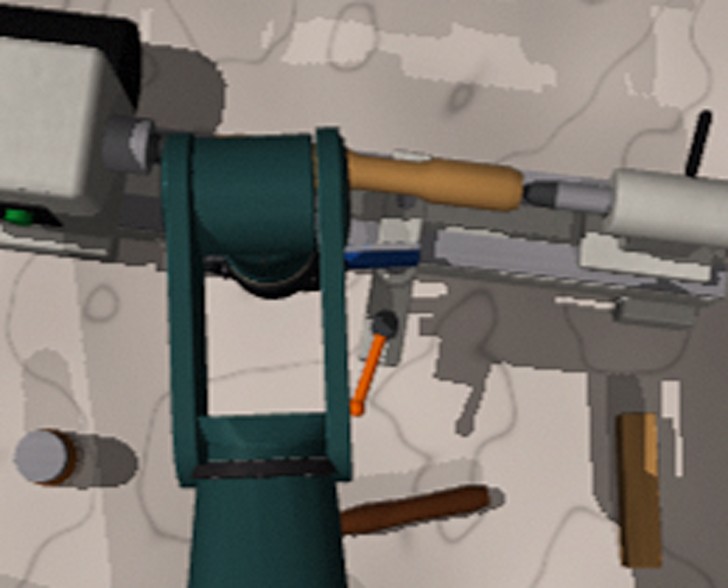

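The wrist hides the left half of the rest. What shows at (345-420,255) gives a yaw of about 0.03, so roughly 14 mm more is needed at the contact. I'll push 11 mm, back off and measure.

```bash
python3 -m creep '[[[-1,-0.06,0,0,0],[-1,-0.06,0,0,0],[-1,-0.06,0,0,0],[-1,0,0,0,0],[-1,0.5,0,0,0],[-1,0.7,0,-0.3,0],[-1,0.7,0.2,0,0],[-1,0.7,0.2,0,0]]]'; python3 -m creep '[[[-1,0.3,0.2,0,0],[-1,0,0,0,0]]]'
cat >> h.py <<'E'
def angle(name):
    # sub-pixel edges of rest top and blank silhouette
    im=r.camera("top"); cv2.imwrite(f"pics/{name}.png",im)
    uv=seg(im,(100,90,40),(125,255,255),(240,110,380,200)); print("rest",*line("top",uv,200))
    for nm,uv,z in (("rest",uv,200),("blank",seg(im,(8,90,90),(25,255,255),(255,95,392,140)),210)):
        us=np.unique(uv[:,0]); us=us[4:-4]
        for f in (np.min,np.mean,np.max):
            P=ray("top",[(u,f(uv[uv[:,0]==u,1])) for u in us],z)[:,:2]
            k=np.polyfit(P[:,1],P[:,0],1); print(nm,f.__name__,-np.arctan(k[0]).round(4),np.polyval(k,30).round(1))
E
python3 - <<'E'
from h import *
angle("c"); spot("top",["rest_pivot","rest_tip"]); im=cv2.imread("pics/c.png"); cv2.imwrite("pics/cc.png",cv2.resize(im[90:210,250:400],None,fx=5,fy=5,interpolation=cv2.INTER_NEAREST))
E
```

```text
time_s: 5.55
eef_pos: [455.7, 128.8, 220.9]
orientation: [3.141, 0.002, 3.026]
wrist_force: [-0.3, 0.3, 0.4]
gripper_width: -0.1
grasp_force: 0.0
time_s: 5.8
eef_pos: [439.8, 143.4, 220.8]
orientation: [3.141, 0.002, 3.028]
wrist_force: [-0.3, -0.2, -0.3]
gripper_width: 0.1
grasp_force: 0.0
rest [621.9  29.6] -0.0191 [620.6 -38.5] [623.2 101.2] 302
rest min -0.0185 627.9
rest mean -0.0195 622.0
rest max -0.0206 616.0
blank min -0.1164 718.2
blank mean -0.1101 700.7
blank max -0.1037 683.2
top rest_pivot 0.95 [625. -28. 186.]
top rest_pivot 0.71 [627. 100. 183.]
top rest_tip 0.82 [627. 104. 183.]
```

View pics/cc.png

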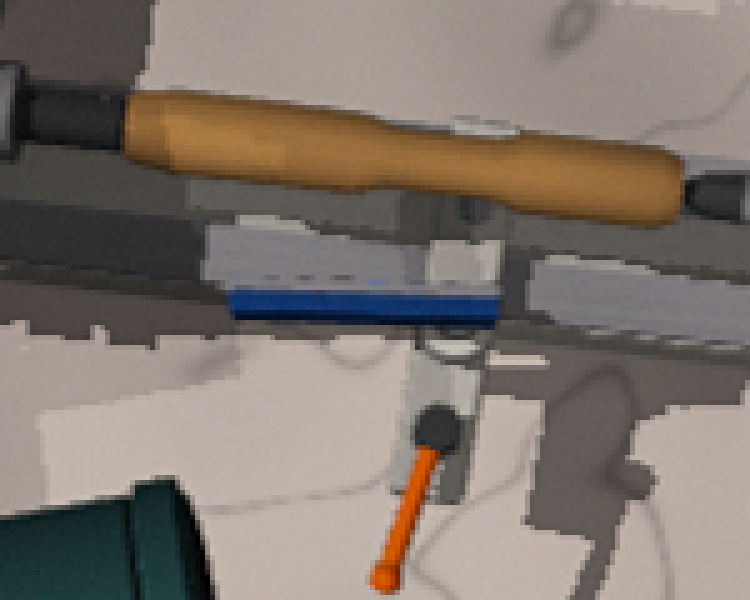

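The rest is at (230-500,305) in the crop with yaw -0.019, against -0.110 for the blank. It needs another 0.091 rad, about 9.6 mm past the last contact.

```bash
python3 -m creep '[[[-1,-0.5,-0.2,0,0],[-1,-0.7,-0.2,0,0],[-1,-0.7,-0.2,0,0],[-1,-0.5,0,0,0],[-1,0,0,0.3,0],[-1,-0.3,0,0,0],[-1,-0.1,0,0,0],[-1,0,0,0,0]]]'
```

```text
time_s: 6.95
eef_pos: [602.2, 87.8, 201.8]
orientation: [-3.141, -0.001, 3.027]
wrist_force: [-0.6, -0.3, -0.8]
gripper_width: 0.2
grasp_force: 0.0
```

```bash
python3 -m creep '[[[-1,-0.1,0,0,0],[-1,-0.1,0,0,0],[-1,-0.05,0,0,0],[-1,-0.03,0,0,0],[-1,0,0,0,0]]]'; python3 -m creep '[[[-1,0.5,0,0,0],[-1,0.6,0,-0.3,0],[-1,0.7,0.2,0,0],[-1,0.7,0.2,0,0],[-1,0.5,0.2,0,0],[-1,0,0,0,0]]]';python3 - <<'E'
from h import *
angle("d"); spot("top",["rest_pivot","rest_tip"])
im=cv2.imread("pics/d.png"); cv2.imwrite("pics/dc.png",cv2.resize(im[90:210,250:400],None,fx=5,fy=5,interpolation=cv2.INTER_NEAREST))
E
```

```text
time_s: 7.58
eef_pos: [619.5, 85.8, 202.3]
orientation: [-3.141, 0.0, 3.027]
wrist_force: [-0.7, 0.6, -0.2]
gripper_width: 0.0
grasp_force: 0.3
time_s: 8.32
eef_pos: [443.5, 142.8, 220.9]
orientation: [3.141, 0.002, 3.029]
wrist_force: [0.3, -1.4, 0.2]
gripper_width: 0.1
grasp_force: 0.0
rest [626.3  31.9] -0.1119 [618.4 -38.6] [633.9  99.4] 328
rest min -0.1186 632.9
rest mean -0.1115 626.0
rest max -0.1045 619.2
blank min -0.1151 718.2
blank mean -0.1093 700.7
blank max -0.1035 683.2
top rest_pivot 0.66 [625. -23. 186.]
top rest_tip 0.7 [639. 103. 184.]
```

View pics/dc.png

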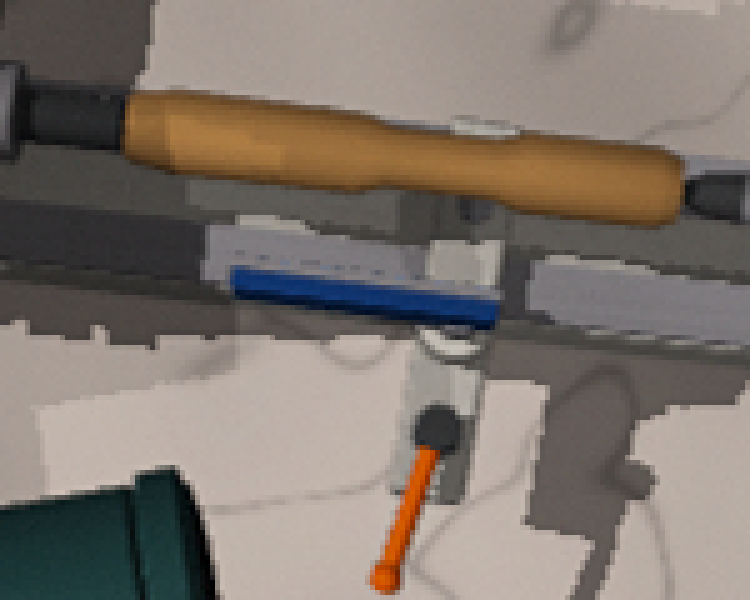

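The rest is parallel, at -0.1115 against -0.109 to -0.110 for the blank. Next is the lever, with its pivot at about (565,-6) and its ball at about (484,16). I'll go to its -y side and descend.

```bash
python3 -m creep '[[[-1,-0.24,-0.57,0,0],[-1,-0.24,-0.57,0,0],[-1,-0.24,-0.57,0,0],[-1,-0.24,-0.57,0,0],[-1,-0.24,-0.57,0,0],[-1,0,0,0.5,0],[-1,0,0,0.6,0],[-1,0,0,0,0]]]'
```

```text
time_s: 9.48
eef_pos: [494.9, -36.6, 150.7]
orientation: [3.141, -0.008, 3.025]
wrist_force: [1.3, -0.1, 0.2]
gripper_width: 0.1
grasp_force: 0.0
```

```bash
python3 -m creep '[[[-1,-0.03,0.22,-0.05,0],[-1,-0.03,0.22,0,0],[-1,-0.02,0.25,0,0],[-1,-0.02,0.25,0,0],[-1,-0.1,0.19,0,0],[-1,-0.1,0.19,0,0],[-1,-0.16,0.13,0,0],[-1,0,0,0,0]]]'
python3 - <<'E'
from h import *
look("e"); im=cv2.imread("pics/e.png"); cv2.imwrite("pics/ec.png",cv2.resize(im[90:230,250:400],None,fx=4,fy=4,interpolation=cv2.INTER_NEAREST))
s=r.camera("scene"); cv2.imwrite("pics/es.png",cv2.resize(s[160:260,240:400],None,fx=4,fy=4,interpolation=cv2.INTER_CUBIC))
E
```

```text
time_s: 10.48
eef_pos: [534.5, 48.7, 156.6]
orientation: [3.14, -0.001, 3.028]
wrist_force: [-0.4, -0.7, 0.6]
gripper_width: -0.3
grasp_force: 0.0
blank [699.2  11. ] -0.1158 [ 682.5 -132.4] [716.  155.4] 1524
rest [633.2  63.1] -0.0689 [629.6  10.7] [635.7  98.8] 93
lever attempt to get argmax of an empty sequence
```

View pics/es.png

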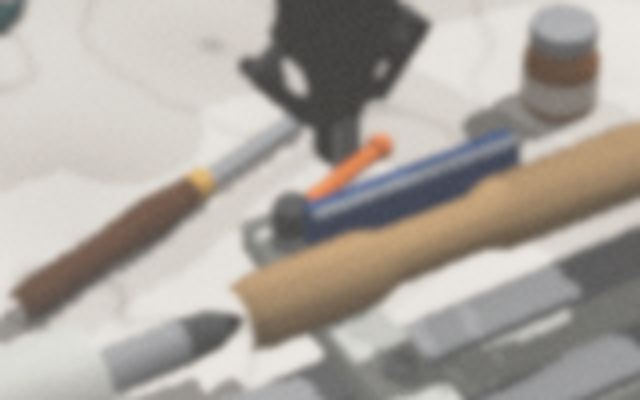

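The scene crop shows the fingers at (340,140) behind the orange lever, whose ball at (380,148) is turning towards the rest. I'll go on in small steps and watch the force.

```bash
python3 -m creep '[[[-1,-0.12,0.07,0,0],[-1,-0.12,0.05,0,0],[-1,0,0,0,0]]]';  python3 -m creep '[[[-1,-0.06,0,0,0],[-1,0,0,0,0]]]'
```

```text
time_s: 10.95
eef_pos: [544.1, 51.2, 156.8]
orientation: [-3.136, -0.014, 3.026]
wrist_force: [-17.9, -6.1, 7.5]
gripper_width: 0.1
grasp_force: 8.8
time_s: 11.2
eef_pos: [544.5, 51.2, 156.8]
orientation: [-3.136, -0.022, 3.026]
wrist_force: [-25.0, -4.6, 12.5]
gripper_width: -0.0
grasp_force: 13.2
```

```bash
python3 -m creep '[[[-1,-0.05,0,0,0],[-1,0,0,0,0]]]'
```

```text
time_s: 11.45
eef_pos: [544.8, 51.2, 156.7]
orientation: [-3.136, -0.028, 3.026]
wrist_force: [-33.1, -4.0, 16.6]
gripper_width: 0.1
grasp_force: 17.0
```

Pushing on raises the force steadily (18, 25, 33 N) with no motion, so the lever is at its stop. I'll back off straight, rise and verify.

```bash
python3 -m creep '[[[-1,0.2,0,0,0],[-1,0.5,0,0,0],[-1,0.4,0,-0.3,0],[-1,0.3,0.4,-0.6,0],[-1,0.3,0.6,-0.3,0],[-1,0.3,0.8,0,0],[-1,0.3,0.8,0,0],[-1,0,0,0,0]]]'
python3 - <<'E'
from h import *
angle("f"); look("f2"); spot("top",["lever_pivot","lever_tip","wax_jar","spare_blank","chisel"]); spot("scene",["lever_tip"])
im=cv2.imread("pics/f.png"); cv2.imwrite("pics/fc.png",cv2.resize(im[90:270,220:460],None,fx=3.3,fy=3.3,interpolation=cv2.INTER_NEAREST))
E
```

```text
time_s: 12.45
eef_pos: [435.8, 226.2, 229.8]
orientation: [3.139, 0.001, 3.032]
wrist_force: [-0.2, -0.2, 0.3]
gripper_width: -0.0
grasp_force: 0.0
rest [626.3  31.4] -0.1122 [618.4 -38.6] [634.   99.4] 325
rest min -0.1157 632.9
rest mean -0.1111 626.2
rest max -0.1066 619.5
blank min -0.1145 718.3
blank mean -0.1074 700.5
blank max -0.1003 682.8
blank [698.8  13.7] -0.1087 [ 682.9 -132.4] [714.3 155.5] 1580
rest [625.8  31.8] -0.1093 [618.2 -38.3] [633.2  99.1] 304
lever [559.7  42.9] 0.1097 [564.3   1. ] [555.5  81.3] 117
top lever_pivot 0.64 [567.  -6. 148.]
top lever_tip 0.72 [557.  69. 145.]
top spare_blank 0.76 [ 415. -283.    1.]
top chisel 0.71 [386. -19.   6.]
top chisel 0.27 [ 415. -282.   -0.]
scene lever_tip 0.72 [546.  73. 147.]
scene lever_tip 0.17 [440. 336.   2.]
```

View pics/fc.png

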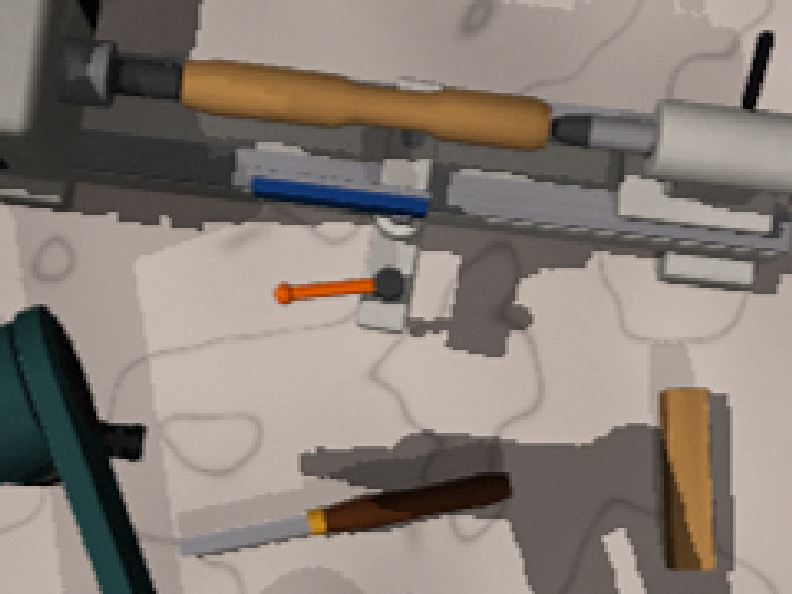

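The final crop shows the rest at (250-428,197), parallel to the blank within 0.005 rad. The lever runs from its hub (388,284) to its ball (285,293), having turned about 1.14 rad to the stop. The chisel and the stick are where they were, and the arm is clear.

```bash
python3 -c "
from station import r;print(r.hand_in())"
```

```text
the job is handed in; nothing more can be done
None
```

The rest is parallel to the wood (within about 0.005 rad in the last image), the lever was then pushed clockwise to its stop, and the job was handed in after about 13 s; the chisel and stick had not moved, and the jar, hidden by the arm in the last image, was never approached.

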